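# Unlock the balancing rotor and park its lock pin

### The job

Unlock the balancing rig for a static balance check: draw the red-handled lock pin out of its slanting bore, without forcing it, so that the rotor swings free and comes to hang still with its heavy side down. Park the pin in the free, red-painted keeper: its narrow neck goes sideways into the notch, over the raised lip, and the pin is then set down, not dropped, so that it hangs upright by its collar behind the lip; feel for the keeper's height, it is clamped differently each time. Let go of the pin, and leave the other pin, the T-key and the things on the bench where they are.

Things in the scene. Friction and masses are not known exactly. Their poses are not given: they have to be found in the camera images.
- rig: Balancing rig screwed to the bench: blue base 220 x 500 mm, 45 mm high; origin on the bench under the base's centre, z up, y along the rotor shaft. Rotor (disc 124 mm across, shaft 130 mm up) at y = +70 mm; three notched keepers, one red and free, stand at x = -30 mm, y = -90, -150, -210 mm. A strobe head overhangs the rotor: 64 mm wide in y about y = +70, x from -62 to +32 mm, 312 to 358 mm up.
- lock_pin: Red-handled steel lock pin, 0.11 kg. Origin at the centre of its collar's underside, z along its axis towards the handle. Below the origin a neck 8 mm across, 15 mm long, then the shank, 12 mm across, to the tip 44 mm down; collar 24 mm across, 4 mm thick; above it a round handle 20 mm across, 45 mm long (4 to 49 mm from the origin). At the start it leans 35 degrees towards the rig's -x.
- lock_pin_grip (a point): Point on the lock pin's axis in the handle, 28 mm above its origin: where to grip.
- lock_pin_tip (a point): Centre of the lock pin's lower end, 44 mm below its origin.
- bore_mouth (a point): Centre of the upper face of the steel guide block (30 x 32 mm, 24 mm thick) on which the collar rests at the start. The bore (13.6 mm) leans 35 degrees from vertical: going outwards it runs along (-0.574, 0, 0.819) of the rig's frame.
- bore_end (a point): Where the tip of the fully home pin lies, in the blind bore of the rotor's lug, 44 mm from bore_mouth along the bore. Fixed to the rig. The lug's hole is 16 mm deep; 5 mm of air parts lug and guide block.
- keepers (a point): Point on the base under the middle seat (rig x -30, y -150 mm; seats 60 mm apart in y). Keeper: level plate 48 mm wide, 6 thick, clamped on a 12 mm post 40 mm behind the seat; its top 96 to 128 mm above the bench: feel it. Notch 10 mm wide (neck fits, shank not), open to -x; end wall 5 mm behind the seat, flat top to 25; lip 4 high 13.5-19.5 before it; mouth 26 wide, 32.5 before it.
- rotor (a joint): Angle of the rotor, rad: 0 to 0.05 while locked; growing as its brass weights (on the +x side of both faces) sink. Let free it swings past and settles by itself in about 3 s with the weights lowest, near 1.73.
- spare_pin: Spare pin, black handle, same make as the lock pin, hanging in one of the two grey keepers; origin under its collar.
- t_key: T-key with yellow 56 mm crossbar (along the rig's x, 50 mm above its collar), hanging in one of the two grey keepers; origin under its collar.
- weight_a: Loose brass weight, 52 mm across, 14 mm high, on the bench; origin under its centre.
- weight_b: Loose brass weight, 52 mm across, 14 mm high, on the bench; origin under its centre.
- tachometer: Yellow hand tachometer, 150 x 62 x 34 mm, lying on the bench; origin under its centre.
- wrench: Open-ended wrench lying on the bench; origin under its middle.
- screwdriver: Screwdriver lying on the bench; origin under its middle.

How it is judged (in metres and radians):
On the way:
1. the pin is drawn out of its bore (distance between lock_pin_tip and bore_end above 0.05 m), for 0.1 s.
At the end, for the whole second after the job is handed in: The lock pin hangs at rest in the free (red) keeper, its collar flat on the plate behind the lip: within 4 mm of the seat in x and y, 92 to 132 mm up, upright within 0.08 rad; the rotor hangs still, heavy side down (within 0.25 rad) (x of lock_pin in the frame of rig between -0.034 and -0.026 m and (y of lock_pin in the frame of rig between -0.094 and -0.086 m or y of lock_pin in the frame of rig between -0.154 and -0.146 m or y of lock_pin in the frame of rig between -0.214 and -0.206 m) and height (world z) of lock_pin between 0.092 and 0.132 m and angle between lock_pin's own z axis and vertical below 0.08 rad and linear speed of lock_pin below 0.02 m/s and value of joint rotor between 1.48 and 1.98 rad and velocity of joint rotor between -0.1 and 0.1 rad/s); the robot touches nothing.
It fails at once if the pin is let fall, on the bench or from more than about 10 mm above its seat (contact force between lock_pin and the fingers below 0.05 N and linear speed of lock_pin above 0.45 m/s).
It fails at once if the pin is forced in its bore or against the rig with more than 40 N (contact force between lock_pin and rig above 40 N).
It fails at once if the spare pin or the T-key is shifted more than 8 mm (distance of any of spare_pin, t_key from where it was at the start of the episode above 0.008 m).
It fails at once if something lying on the bench is shifted more than 15 mm (distance of any of weight_a, weight_b, tachometer, wrench, screwdriver from where it was at the start of the episode above 0.015 m).
It also fails if it takes over 54 s, if anything falls off the work surface, if the arm or the gripper's body presses on something with over 40 N, if the wrist force passes 120 N, or if a joint passes its speed limit or range.

### The arm

A 6-joint arm with a two-finger parallel gripper is mounted at the origin on the work surface. World frame = base frame: x ahead of the robot, y to its left, z up, the work surface at z = 0. Lengths are in m, angles in degrees, forces in N, time in s.
With the tool pointing down it reaches from about 0.35 to 0.875 m from the base axis. Payload 4.2 kg.
Tool frame: the origin (TCP) lies on the centre line of the jaws, within the pads' length; the fingertips stand 19 mm ahead of it and the grasp point (between the pads) is the TCP; z points along the fingers, y is the line along which they close (so a half turn about z gives the same grasp; the last joint's range is limited). The gripper opens to 87 mm and grips with 3 to 60 N. Pads are 19 mm wide; open, the fingers measure 117 mm over their backs; the gripper's body (75 mm by 190 mm) begins 51 mm behind the grasp point.
Start: joints at [-51.761, 22.042, 0.453, 0, -68.411, -14.817], TCP at [0.248, -0.573, 0.242] pointing down, gripper open.
Joint ranges: [-179.83, 179.83], [-69.29, 118.12], [-61.27, 80.66], [-181.25, 117.63], [-171.15, -9.14], [-177.46, 177.46]. Speed limits (degrees/s): [159.86, 159.86, 180, 180, 180, 180].

### API

Orientations are given as a 3x3 rotation matrix whose columns are the frame's x, y, z axes.
In Python, from station import sense, capture, finish_job, search_frame, masks_of gives the robot as it stands.
- The arm moves only by the tool drive_tool, never from a script. Its argument "rows" is a list of rows, each a list of 7 numbers: the opening in per cent of the stroke, from 0 (shut) to 100 (fully open), then the shift along the world's x, y, z in mm, then the turn, a rotation vector about the world's x, y, z in rad. In form: [[fingers, dx, dy, dz, wx, wy, wz], ...]. A call has 1 to 5 rows; each row shifts and turns the commanded pose from where the row before left it; what a row does not reach is not made up. A row lasts 1/12 s, in which the tool goes at most 41.7 mm and 7.16 degrees, less where a joint would pass 70% of its speed; a pose out of reach is approached as far as the arm can. A call is refused whole if a number of a shift passes 41.7 or a number of a turn 0.125, either way. A call with a gripper value outside its range is refused whole. The fingers move at their own pace and stop on an object; the grip force is fixed at half the most. Time passes only in rows, so rows that do not move let the fingers close. It gives the time, the measured TCP pose, the force, the opening and the grip force at its end, in the units of the state.
- sense(): the state, without advancing time (a new reading comes with each control period).
- capture(name): name is "scene" or "side" or "wrist"; returns a dict with "frame" (384x512x3 uint8, red, green, blue), "z_map" (384x512 float32, m along the optical axis (not along the pixel's ray), 0 where there is no reading), "fx", "fy", "cx", "cy" (pixels), "R" (3x3) and "t" (3): a world point X has camera coordinates R X + t; the wrist camera has in their place "T_tool_cam" (4x4, takes a point from camera to tool coordinates, whose origin is the TCP and whose axes are the flange's). Camera axes: x right, y down, z forward; pixel columns grow to the right and rows downward; lengths in m; the calibration is good to about 2 mm. The wrist camera is an equidistant fisheye: a pixel r from the principal point sees the ray r / f radians off the axis. A picture is of the moment at which its call begins: read the wrist's pose just before it.
- finish_job(): hands the job in; it is judged then, once.
Trained networks look in a picture, given as the dict that the camera call returned (one of the last four; its "shot" number tells which), for a name from the list of things; names that differ only in an ending like _2 or _b are one class to them, and where a whole thing is asked for, a point or a joint stands for the part that bears it (a point fixed in the world has none). Each returns a list of dicts, best first, with "p" (0 to 1); they miss things now and then, are a little off and sometimes report something else, mostly with a low value. They report only what shows in the picture. A call takes as long as a camera call.
- search_frame(label, picture): "xy" ([column, row] in pixels, amid what is visible of it).
- masks_of(label, picture): "region" (384x512 bool, what is visible of it) and "xy" ([column, row] in pixels, amid what is visible of it).
The state is a dict: "time_s": time; "joints": joint angles; "joint_velocities": joint speeds; "effort": joint torques, N m; "tcp_pos": TCP position; "ee_rot": TCP orientation; "wrist_force": force on the tool from outside, world axes, zero at the start; "moment": the same for the moment, N m; "gripper_width": opening from 0.0 (shut) to 1.0 (fully open); "gripper_force": force on a finger pad.
Only numpy, scipy, OpenCV 4.12 (cv2) and the standard library are available. Lean on these libraries where they do the work, as an engineer would, in place of code of your own. Each camera call takes 0.05 s, during which the arm holds its last target. There are 200 camera calls.

## Working session

There is one attempt and no reset: what is moved stays moved. The work goes in short steps, Python scripts to look and compute and a tool call to move; the robot and the scene stay as the last step left them, time stands still between calls to the robot, and variables do not carry over. Pictures are saved under pics/ and viewed, at most 10 in all, crops included, and the job is handed in when it is done.

Besides the shell and the picture viewer there is one more tool, called after "Request:" as name([rows], argument=value, ...), one row to a line, values as JSON. drive_tool: Moves the arm, as the interface text tells. Its arguments: {"type":"object","properties":{"rows":{"type":"array"}},"required":["rows"]}

```bash
mkdir -p pics
cat > h.py <<'E'
import numpy as np, cv2
from station import *
def world(c,uv,r=3):
    u,v=[int(round(a)) for a in uv]
    z=c["z_map"][max(v-r,0):v+r+1,max(u-r,0):u+r+1]; z=np.median(z[z>0])
    p=np.array([(uv[0]-c["cx"])/c["fx"]*z,(uv[1]-c["cy"])/c["fy"]*z,z])
    return c["R"].T@(p-c["t"])
def cloud(c,m):
    v,u=np.nonzero(m&(c["z_map"]>0)); z=c["z_map"][v,u]
    p=np.stack([(u-c["cx"])/c["fx"]*z,(v-c["cy"])/c["fy"]*z,z],1)
    return (p-c["t"])@c["R"]
def proj(c,X):
    p=c["R"]@np.asarray(X)+c["t"]; return [c["fx"]*p[0]/p[2]+c["cx"],c["fy"]*p[1]/p[2]+c["cy"]]
def save(n,c): cv2.imwrite("pics/"+n,c["frame"][:,:,::-1])
E
python3 - <<'E'
from h import *
np.set_printoptions(precision=4,suppress=True)
ims=[]
for n in("scene","side"):
    c=capture(n); ims.append(c["frame"]); print(n,"cam at",-c["R"].T@c["t"],c["fx"])
    for l in("lock_pin","rig","spare_pin","t_key","rotor","bore_mouth","keepers","weight_a","tachometer","wrench","screwdriver"):
        for d in masks_of(l,c)[:2]:
            P=cloud(c,d["region"]); 
            if len(P): print(l,round(d["p"],2),np.round(d["xy"]),len(P),"med",np.median(P,0),"lo",np.percentile(P,2,0),"hi",np.percentile(P,98,0))
cv2.imwrite("pics/a.png",cv2.resize(np.vstack(ims),(800,1200))[:,:,::-1][:600]);cv2.imwrite("pics/b.png",cv2.resize(np.vstack(ims),(800,1200))[:,:,::-1][600:])
print(sense())
E
```

```text
scene cam at [ 1.3332 -0.1226  1.0912] 369.7084071808427
rig 0.66 [248. 237.] 9187 med [0.6231 0.0386 0.0473] lo [ 0.4838 -0.2446  0.0138] hi [0.6944 0.2334 0.3592]
rig 0.21 [254. 213.] 399 med [0.592  0.0532 0.1683] lo [0.531  0.0403 0.0962] hi [0.6654 0.1389 0.2009]
spare_pin 0.42 [206. 214.] 73 med [ 0.5609 -0.0946  0.1583] lo [ 0.5445 -0.1037  0.1283] hi [ 0.5658 -0.0844  0.1742]
spare_pin 0.2 [249. 237.] 8784 med [0.6241 0.0404 0.0473] lo [ 0.4885 -0.242   0.0235] hi [0.6944 0.2304 0.3593]
t_key 0.56 [188. 218.] 67 med [ 0.5593 -0.1531  0.1742] lo [ 0.5345 -0.1611  0.1282] hi [ 0.5838 -0.1461  0.1787]
t_key 0.31 [112. 251.] 190 med [ 0.5298 -0.4276  0.0131] lo [ 0.4907 -0.4556 -0.0037] hi [ 0.5538 -0.403   0.0181]
rotor 0.72 [254. 215.] 460 med [0.5899 0.0531 0.1626] lo [ 0.5147 -0.011   0.0835] hi [0.6688 0.1405 0.2791]
bore_mouth 0.56 [249. 235.] 8986 med [0.6237 0.0397 0.0473] lo [ 0.4863 -0.2427  0.0199] hi [0.6944 0.2329 0.3592]
keepers 0.7 [247. 235.] 8819 med [0.6244 0.0407 0.0473] lo [ 0.4882 -0.2403  0.0224] hi [0.6944 0.2318 0.3592]
weight_a 0.62 [115. 251.] 165 med [ 
[... 1955 characters left out ...]
713]
wrench 0.53 [254. 293.] 143 med [ 0.402  -0.2721  0.0051] lo [ 0.3689 -0.3087 -0.0013] hi [ 0.4321 -0.2405  0.0113]
{'time_s': 1.2, 'joints': array([-51.7611,  22.0408,   0.4519,  -0.0011, -68.4117, -14.8161]), 'joint_velocities': array([-0.1473, -0.0413, -0.0278, -0.0515,  0.0269, -0.0176]), 'effort': array([ -0.0005, -39.0473,  18.7616,   4.2245,   0.0153,  -0.    ]), 'tcp_pos': array([ 0.2485, -0.5735,  0.2416]), 'ee_rot': array([[-0.9176, -0.3975,  0.    ],
       [-0.3975,  0.9176,  0.    ],
       [-0.    ,  0.    , -1.    ]]), 'wrist_force': array([ 0.0025, -0.5023, -1.4125]), 'moment': array([ 0.0546, -0.0671, -0.0336]), 'gripper_force': 0.0, 'gripper_width': 0.9991519776356098}
```

View pics/a.png

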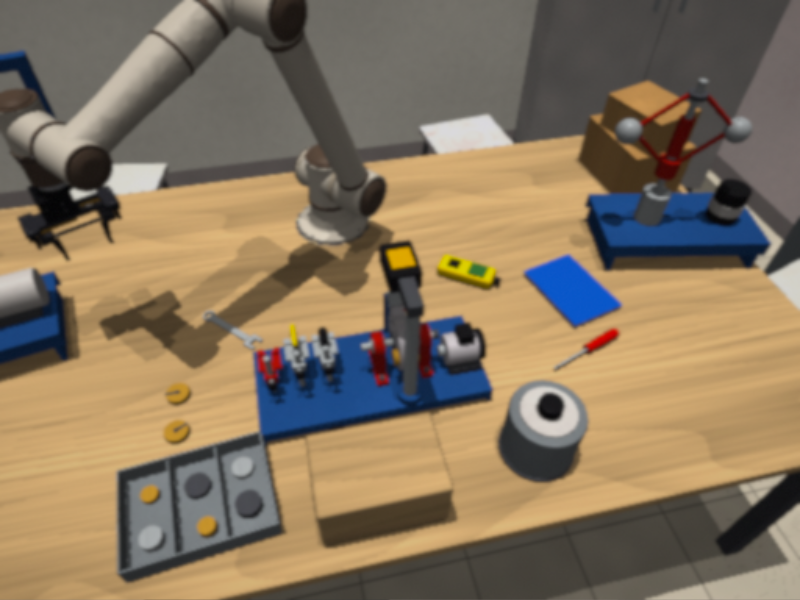

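View pics/b.png

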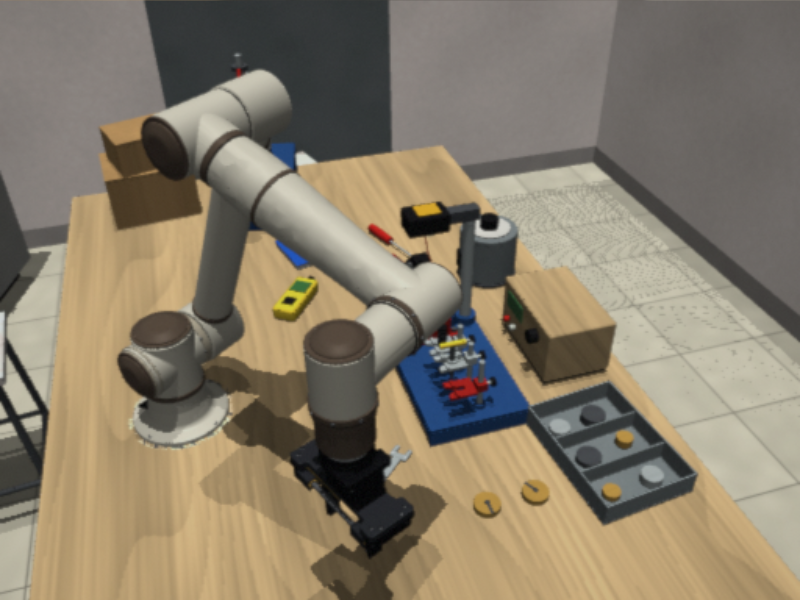

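The overview shows the rig roughly aligned with the world axes. The red keeper is the one nearest the arm's right (scene 268,368 in the enlarged view), and the T-key and spare hang beside it. The lock pin is hidden under the strobe head. Next I'll fit the base pose.

Run:
```python
from h import *
np.set_printoptions(precision=4,suppress=True)
c=capture("scene"); f=c["frame"].astype(int)
m=(f[:,:,2]>f[:,:,0]+50)&(f[:,:,2]>f[:,:,1]+25)
P=cloud(c,m); P=P[(abs(P[:,2]-.047)<.006)&(P[:,0]>.44)&(P[:,0]<.74)&(abs(P[:,1])<.3)]
print(len(P),np.median(P[:,2])); r=cv2.minAreaRect(P[:,:2].astype(np.float32)); print(r)
# red points of keeper
m=(f[:,:,0]>f[:,:,1]+70)&(f[:,:,0]>f[:,:,2]+70)
P=cloud(c,m); k=P[(P[:,1]<-.17)&(P[:,1]>-.3)&(P[:,0]>.45)&(P[:,0]<.7)&(P[:,2]>.05)]
print("keeper",len(k),np.percentile(k,[2,25,50,75,98],axis=0))
k=P[(P[:,1]<.2)&(P[:,1]>-.05)&(P[:,0]>.4)&(P[:,0]<.7)&(P[:,2]>.05)]
print("rotor red",len(k),np.percentile(k,[2,25,50,75,98],axis=0))
w=capture("wrist"); print({k:w[k] for k in("T_tool_cam","fx","cx","cy")})
```

```text
3997 0.045389072773660735
((0.5876513719558716, -0.0031154602766036987), (0.2177903652191162, 0.4919586777687073), 0.741296648979187)
keeper 149 [[ 0.5261 -0.2341  0.1015]
 [ 0.5462 -0.226   0.1046]
 [ 0.5638 -0.2074  0.1065]
 [ 0.5786 -0.2001  0.1097]
 [ 0.6065 -0.1916  0.1259]]
rotor red 164 [[0.5727 0.0069 0.0562]
 [0.5921 0.0128 0.1365]
 [0.6025 0.0206 0.1519]
 [0.6104 0.1115 0.1571]
 [0.6335 0.1234 0.1616]]
{'T_tool_cam': array([[-0.0006, -0.9533, -0.3021,  0.083 ],
       [ 1.    , -0.0005, -0.0006,  0.0001],
       [ 0.0004, -0.3021,  0.9533, -0.1427],
       [ 0.    ,  0.    ,  0.    ,  1.    ]]), 'fx': 297.3186396354542, 'cx': 251.414080087305, 'cy': 194.78553434762787}
```

Request:
drive_tool([
  [100, 8, 30, 8, 0, 0, -0.08],
  [100, 8, 30, 8, 0, 0, -0.08],
  [100, 8, 30, 8, 0, 0, -0.08],
  [100, 8, 30, 8, 0, 0, -0.08],
  [100, 8, 30, 8, 0, 0, -0.076],
])

```text
time_s: 1.72
tcp_pos: [0.2885, -0.4222, 0.2819]
ee_rot: [[-1.0, -0.008, 0.0], [-0.008, 1.0, -0.0], [-0.0, -0.0, -1.0]]
wrist_force: [0.9, 0.9, 0.1]
gripper_width: 1.0
gripper_force: 0.0
```

Request:
drive_tool([
  [100, 10, 30, 6, 0, -0.1, 0],
  [100, 10, 30, 6, 0, -0.1, 0],
  [100, 10, 30, 6, 0, -0.1, 0],
  [100, 10, 30, 6, 0, -0.1, 0],
  [100, 10, 30, 6, 0, -0.1, 0],
])

```text
time_s: 2.13
tcp_pos: [0.3389, -0.2724, 0.3128]
ee_rot: [[-0.874, -0.011, 0.485], [-0.012, 1.0, -0.001], [-0.485, -0.007, -0.874]]
wrist_force: [0.1, 0.5, 0.1]
gripper_width: 0.999
gripper_force: 0.0
```

Request:
drive_tool([
  [100, 10, 28, 0, 0, -0.11, 0],
  [100, 10, 28, 0, 0, 0, 0],
  [100, 10, 28, 0, 0, 0, 0],
  [100, 10, 28, 0, 0, 0, 0],
  [100, 0, 0, 0, 0, 0, 0],
])

```text
time_s: 2.55
tcp_pos: [0.3762, -0.1635, 0.3111]
ee_rot: [[-0.82, -0.019, 0.572], [-0.021, 1.0, 0.004], [-0.572, -0.008, -0.82]]
wrist_force: [1.2, -0.7, -0.2]
gripper_width: 1.0
gripper_force: 0.0
```

```bash
cat >> h.py <<'E'
def wcap():
    s=sense(); c=capture("wrist"); T=np.eye(4); T[:3,:3]=s["ee_rot"]; T[:3,3]=s["tcp_pos"]; c["TC"]=T@c["T_tool_cam"]; return c
def wrays(c,u,v):
    x=(np.asarray(u,float)-c["cx"])/c["fx"]; y=(np.asarray(v,float)-c["cy"])/c["fy"]; r=np.hypot(x,y)+1e-9
    return np.stack([np.sin(r)*x/r,np.sin(r)*y/r,np.cos(r)],-1)@c["TC"][:3,:3].T
def wcloud(c,m):
    v,u=np.nonzero(m&(c["z_map"]>0)); d=wrays(c,u,v); z=c["z_map"][v,u]
    return c["TC"][:3,3]+d*(z/(d@c["TC"][:3,2]))[:,None],u,v
def wproj(c,X):
    p=c["TC"][:3,:3].T@(np.asarray(X)-c["TC"][:3,3]); th=np.arctan2(np.hypot(p[0],p[1]),p[2]); h=np.hypot(p[0],p[1])
    return [c["cx"]+c["fx"]*th*p[0]/h,c["cy"]+c["fx"]*th*p[1]/h]
E
python3 - <<'E'
from h import *
np.set_printoptions(precision=4,suppress=True)
s=sense(); print(s["time_s"],s["tcp_pos"],s["ee_rot"],s["joints"])
c=wcap(); cv2.imwrite("pics/c.png",cv2.resize(c["frame"],(800,600))[:,:,::-1])
for l in("lock_pin","spare_pin","t_key","rotor","bore_mouth"):
    for d in masks_of(l,c)[:2]:
        P,u,v=wcloud(c,d["region"])
        if len(P): print(l,round(d["p"],2),np.round(d["xy"]),len(P),"med",np.median(P,0),"lo",np.percentile(P,2,0),"hi",np.percentile(P,98,0))
for l in("lock_pin_grip","lock_pin_tip","bore_mouth"):
    print(l,[(round(d["p"],2),d["xy"]) for d in search_frame(l,c)[:2]])
E
```

```text
2.55 [ 0.3762 -0.1635  0.3111] [[-0.8198 -0.0194  0.5723]
 [-0.0205  0.9998  0.0044]
 [-0.5722 -0.0081 -0.82  ]] [ -1.359  -18.4607 -38.5484  -1.7978 -35.028  -86.2383]
lock_pin 0.59 [429. 238.] 170 med [0.5107 0.0596 0.2214] lo [0.4973 0.0535 0.2113] hi [0.5201 0.0719 0.2343]
t_key 0.67 [257. 203.] 574 med [ 0.5507 -0.154   0.143 ] lo [ 0.5267 -0.1622  0.084 ] hi [ 0.5798 -0.1447  0.1765]
rotor 0.87 [390. 206.] 2585 med [0.5599 0.0519 0.1426] lo [ 0.5223 -0.0142  0.08  ] hi [0.6269 0.0712 0.1916]
rotor 0.24 [116. 168.] 405 med [ 0.6203 -0.4249  0.0138] lo [ 0.6007 -0.4486  0.0035] hi [ 0.6493 -0.4045  0.0155]
bore_mouth 0.89 [359. 157.] 28263 med [0.5325 0.0039 0.0454] lo [ 0.4738 -0.2428  0.0194] hi [0.6685 0.2279 0.1922]
bore_mouth 0.69 [117. 167.] 451 med [ 0.6193 -0.4253  0.0137] lo [ 0.6007 -0.4526  0.0006] hi [ 0.6494 -0.4043  0.0155]
lock_pin_grip [(0.57, [432.0, 232.1])]
lock_pin_tip [(0.64, [428.2, 233.0])]
bore_mouth [(0.57, [356.7, 157.3])]
```

View pics/c.png

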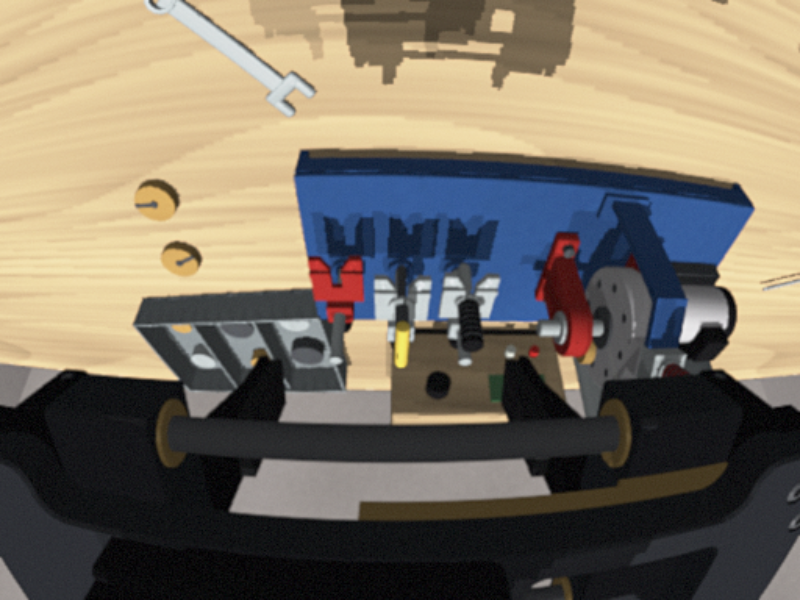

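The wrist view shows the red keeper at (337,290), the T-key and spare beside it, and the lock pin's red handle at (672,371), next to the rotor disc. Now I'll move to the pin's pre-grasp line.

Request:
drive_tool([
  [100, 8, 28, 0, 0, 0, 0],
  [100, 8, 28, 0, 0, 0, 0],
  [100, 8, 28, 0, 0, 0, 0],
  [100, 8, 28, 0, 0, 0, 0],
  [100, 8, 28, 0, 0, 0, 0],
])

```text
time_s: 3.42
tcp_pos: [0.4136, -0.0364, 0.3113]
ee_rot: [[-0.821, -0.007, 0.571], [-0.01, 1.0, -0.003], [-0.571, -0.008, -0.821]]
wrist_force: [1.0, -0.8, -0.4]
gripper_width: 0.997
gripper_force: 0.0
```

Request:
drive_tool([
  [100, 8, 28, 0, 0, 0, 0],
  [100, 8, 28, 0, 0, 0, 0],
  [100, 6, 28, 0, 0, 0, 0],
  [100, 0, 0, 0, 0, 0, 0],
  [100, 0, 0, 0, 0, 0, 0],
])

```text
time_s: 3.83
tcp_pos: [0.4361, 0.0475, 0.3107]
ee_rot: [[-0.822, -0.009, 0.569], [-0.013, 1.0, -0.002], [-0.569, -0.009, -0.822]]
wrist_force: [-0.5, 0.0, 0.5]
gripper_width: 1.0
gripper_force: 0.0
```

Run:
```python
from h import *
np.set_printoptions(precision=4,suppress=True)
s=sense(); print(s["time_s"],s["tcp_pos"],s["ee_rot"],s["joints"])
c=wcap(); cv2.imwrite("pics/d.png",cv2.resize(c["frame"],(800,600))[:,:,::-1])
for d in masks_of("lock_pin",c)[:2]:
        P,u,v=wcloud(c,d["region"])
        if len(P):
            print(round(d["p"],2),np.round(d["xy"]),len(P),"med",np.median(P,0),"lo",np.percentile(P,2,0),"hi",np.percentile(P,98,0))
            a=np.array([-.574,0,.819]); t=P@a; b=np.array([.819,0,.574]); 
            for q in np.linspace(t.min(),t.max(),8): 
                k=abs(t-q)<.005; print(q,k.sum(),"perp",np.percentile(P[k]@b,[5,50,95]),"y",np.percentile(P[k][:,1],[5,50,95]))
            np.savez("lp.npz",P=P)
for l in("lock_pin_grip","lock_pin_tip","bore_mouth"):
    print(l,[(round(d["p"],2),d["xy"]) for d in search_frame(l,c)[:2]])
s=sense(); A=capture("side"); 
for d in masks_of("lock_pin",A)[:2]: print("side",d["p"],d["xy"])
```

```text
3.8333 [0.4361 0.0475 0.3107] [[-0.8223 -0.0091  0.569 ]
 [-0.0127  0.9999 -0.0024]
 [-0.5689 -0.0092 -0.8223]] [  36.6173  -16.1512  -50.705    39.1611  -32.7149 -155.1469]
0.67 [272. 220.] 868 med [0.4944 0.0647 0.2495] lo [0.4853 0.0556 0.2131] hi [0.5194 0.0747 0.2611]
-0.24480958407778147 1 perp [0.6293 0.6293 0.6293] y [0.0633 0.0633 0.0633]Traceback (most recent call last):
  File "<stdin>", line 11, in <module>
    return _quantile_unchecked(
        a, q, axis, out, overwrite_input, method, keepdims, weights)
    return _ureduce(a,
                    func=_quantile_ureduce_func,
    ...<5 lines>...
                    overwrite_input=overwrite_input,
                    method=method)
    r = func(a, **kwargs)
    result = _quantile(arr,
                       quantiles=q,
    ...<2 lines>...
                       out=out,
                       weights=wgt)
    slices_having_nans = np.isnan(arr[-1, ...])
                                  ~~~^^^^^^^^^
IndexError: index -1 is out of bounds for axis 0 with size 0
```

View pics/d.png

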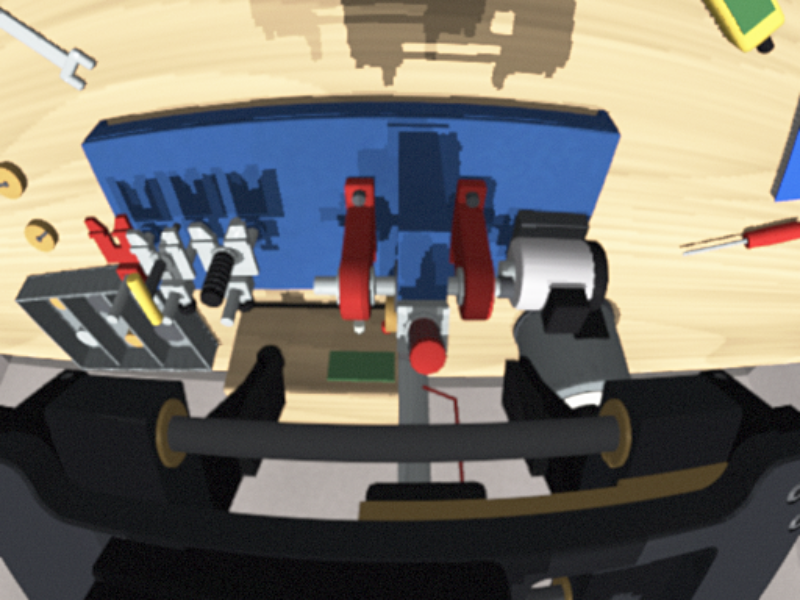

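The pin's red end face is at (427,355), right between the fingers, with the guide block below it. I'll measure its end face and axis now.

Run:
```python
from h import *
np.set_printoptions(precision=4,suppress=True)
a=np.array([-.574,0,.819]); b=np.array([.819,0,.574])
c=wcap(); s=sense()
d=masks_of("lock_pin",c)[0]; P,u,v=wcloud(c,d["region"]); t=P@a
h=np.histogram(t,bins=np.arange(t.min(),t.max()+.004,.004)); print(h[0],h[1])
T=np.median(t[t>t.max()-.008]); k=abs(t-T)<.004; E=P[k]; mid=(np.percentile(E,3,0)+np.percentile(E,97,0))/2
pb=E@b; print("end face n",k.sum(),"t",T,"mid",mid,"b",np.percentile(pb,[2,50,98]),"y",np.percentile(E[:,1],[2,50,98]))
end=T*a+np.mean(np.percentile(pb,[2,98]))*b; end[1]=np.mean(np.percentile(E[:,1],[2,98]))
g=end-.021*a; print("end",end,"grip",g,"move to grip mm",1e3*(g-s["tcp_pos"]),"proj",wproj(c,end))
# keepers: posts & plates
Q,u,v=wcloud(c,np.ones(c["z_map"].shape,bool))
f=c["frame"].astype(int)[v,u]
k=(Q[:,0]>.5)&(Q[:,0]<.64)&(Q[:,1]>-.26)&(Q[:,1]<-.19)&(Q[:,2]>.06)
red=(f[:,0]>f[:,1]+60)
print("red kp",(k&red).sum(),np.percentile(Q[k&red],[2,25,50,75,98],axis=0)); print("all",np.percentile(Q[k],[2,50,98],axis=0))
A=capture("side"); save("s2.png",A)
for d in masks_of("lock_pin",A)[:2]: print("side",d["p"],d["xy"],proj(A,g))
```

```text
[   3    1    0    0    0    0    0    0    0    0    0    0    0    0
    0    0    0    0    0    0    0    0    0    0    0    0    0    0
    0    0    0    0    0    0    0    0    0    0    0    0    0    0
    0    0    0    0    0    0    0    0    0    0    0    0    0    0
    0    0    0    0    0    0    0    0    0    0    0    0    0    0
    0    0    0    0    0    0    0    0    0    0    0    0    0    0
    0    0    0    0    0    0    0    0    0    0    0    0    0    0
    0    0    0    0    0    0    0    0    0    0    0    0    0    0
    0    0    0    0    0    0    0    0    0    0    0    0    0    0
    0    0    0    0    0    0    0    0    0    0    0    0    0    0
    0    0    0    0    0    0    0    0    0    0    0    0    0    0
    0    0    0    0    0    0    0    0    0    0    0    0    0    0
    0    0    0    0    0    0    0    0    0    0    0    0    0    0
    0    0    0    0    0    0    0    0    0    0    0    0    0    0
    0    0    0    0    0    0    0    0    0    0    0    0    0    0
    0    0    0    0    0    0    0
[... 3917 characters left out ...]
0379  0.0419
  0.0459  0.0499  0.0539  0.0579  0.0619  0.0659  0.0699  0.0739  0.0779
  0.0819]
end face n 5 t 0.08122677310560432 mid [0.372  0.0581 0.3601] b [0.5111 0.5115 0.5116] y [0.0575 0.0582 0.0587]
end [0.3722 0.0581 0.36  ] grip [0.3842 0.0581 0.3428] move to grip mm [-51.4421  12.1002  31.8414] proj [np.float64(291.95272835327904), np.float64(319.99919866689254)]
red kp 640 [[ 0.5235 -0.237   0.1028]
 [ 0.5365 -0.2268  0.1043]
 [ 0.5569 -0.2183  0.1049]
 [ 0.5739 -0.2046  0.1065]
 [ 0.5892 -0.1922  0.1121]]
all [[ 0.5231 -0.2368  0.0997]
 [ 0.5663 -0.2134  0.1052]
 [ 0.5991 -0.191   0.1628]]
side 0.64 [254.7, 167.2] [np.float64(217.29667157849022), np.float64(147.62246559654406)]
```

Run:
```python
from h import *
np.set_printoptions(precision=4,suppress=True)
a=np.array([-.574,0,.819]); b=np.array([.819,0,.574])
c=wcap(); s=sense(); f=c["frame"].astype(int)
m=(f[:,:,0]>f[:,:,1]+70)&(f[:,:,0]>f[:,:,2]+70); m[:, :235]=0; m[:,315:]=0; m[:190]=0; m[260:]=0
m2=np.zeros_like(m); m2[200:245,255:292]=1; m&=m2
P,u,v=wcloud(c,m); k=np.linalg.norm(P-[.505,.065,.23],axis=1)<.06; P=P[k]; u=u[k];v=v[k]; t=P@a
hi=np.percentile(t,98); k=t>hi-.006; E=P[k]; T=np.median(t[k]); pb=E@b
print(len(P),k.sum(),"t",T,t.min(),"b",np.percentile(pb,[2,50,98]),"y",np.percentile(E[:,1],[2,50,98]),"px",np.mean(u[k]),np.mean(v[k]),np.ptp(u[k]))
end=T*a+np.mean(np.percentile(pb,[2,98]))*b; end[1]=np.mean(np.percentile(E[:,1],[2,98]))
g=end-.021*a; print("end",end,"grip",g,"move",1e3*(g-s["tcp_pos"]))
A=capture("side"); 
for d in masks_of("lock_pin",A)[:1]: print("side",d["p"],d["xy"],d["region"].sum(),proj(A,g),proj(A,end))
```

```text
403 403 t -0.07240513272789767 -0.07434519566983658 b [0.541  0.5494 0.5582] y [0.057  0.0652 0.0735] px 275.0620347394541 227.75682382133996 22
end [0.4917 0.0653 0.2562] grip [0.5037 0.0653 0.239 ] move [ 68.0667  19.0061 -72.3501]
side 0.48 [254.4, 167.9] 96 [np.float64(252.99324772099646), np.float64(167.3687182763096)] [np.float64(249.47949338979691), np.float64(163.69151226405916)]
```

Request:
drive_tool([
  [100, 6, 10, 4, 0, 0, 0],
  [100, 6, 9, 4, 0, 0, 0],
  [100, 10, 0, -14.3, 0, 0, 0],
  [100, 10, 0, -14.3, 0, 0, 0],
  [100, 0, 0, 0, 0, 0, 0],
])

```text
time_s: 4.7
tcp_pos: [0.4684, 0.0664, 0.2881]
ee_rot: [[-0.824, -0.009, 0.567], [-0.013, 1.0, -0.004], [-0.567, -0.011, -0.824]]
wrist_force: [-0.7, -0.4, -0.6]
gripper_width: 1.001
gripper_force: 0.0
```

Run:
```python
from h import *
s=sense(); print(s["time_s"],s["tcp_pos"],s["ee_rot"],s["joints"],1e3*(np.array([.5037,.0653,.239])-s["tcp_pos"]))
```

```text
4.7 [0.46844115 0.06644544 0.28811004] [[-0.82390875 -0.00851308  0.56665854]
 [-0.01324711  0.99990327 -0.00423915]
 [-0.56656764 -0.01099926 -0.82394182]] [  33.49449645  -10.2491234   -51.34832137   45.40642762  -26.36611826
 -160.14460651] [ 35.25884879  -1.14544382 -49.1100368 ]
```

Request:
drive_tool([
  [100, 12, -1, -17, 0, 0, 0],
  [70, 12, 0, -16, 0, 0, 0],
  [60, 11, 0, -16, 0, 0, 0],
  [60, 0, 0, 0, 0, 0, 0],
  [60, 0, 0, 0, 0, 0, 0],
])

```text
time_s: 5.12
tcp_pos: [0.502, 0.0633, 0.246]
ee_rot: [[-0.82, -0.004, 0.572], [-0.009, 1.0, -0.006], [-0.572, -0.011, -0.82]]
wrist_force: [-0.3, -0.2, 1.1]
gripper_width: 0.777
gripper_force: 0.0
```

Run:
```python
from h import *
s=sense(); print(s["time_s"],s["tcp_pos"],s["joints"],s["wrist_force"],1e3*(np.array([.5037,.0653,.239])-s["tcp_pos"]))
c=wcap(); cv2.imwrite("pics/e.png",c["frame"][130:330,150:400][:,:,::-1].repeat(2,0).repeat(2,1))
```

```text
5.1167 [0.50196702 0.06329455 0.24595599] [  20.53266855   -3.75540635  -56.05601274   68.94406247  -12.78681124
 -175.01681028] [-0.34132212 -0.2430335   1.11532619] [ 1.7329839   2.00545466 -6.95598846]
```

View pics/e.png

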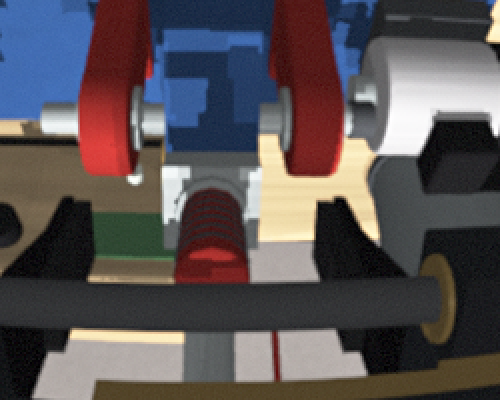

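The handle is centred between the pads. Joint 5 and joint 6 are near their limits, so I'll make the tool more upright by 0.2 rad about y. The grip doesn't depend on that angle.

Request:
drive_tool([
  [60, -9, 1, 13, 0, 0.067, 0],
  [60, -9, 1, 13, 0, 0.067, 0],
  [60, 0, 0, 0, 0, 0.067, 0],
  [60, 0, 0, 0, 0, 0, 0],
])

```text
time_s: 5.5
tcp_pos: [0.5067, 0.059, 0.2711]
ee_rot: [[-0.861, 0.009, 0.508], [-0.001, 1.0, -0.02], [-0.508, -0.018, -0.861]]
wrist_force: [0.6, 0.7, 1.4]
gripper_width: 0.609
gripper_force: 0.0
```

Run:
```python
from h import *
s=sense(); print(s["time_s"],s["tcp_pos"],s["ee_rot"],s["joints"],s["wrist_force"],1e3*(np.array([.5026,.0653,.2406])-s["tcp_pos"]))
```

```text
5.5 [0.50674701 0.05900645 0.27107004] [[-0.86117508  0.00897394  0.50822923]
 [-0.0013853   0.999799   -0.02000106]
 [-0.50830656 -0.01792846 -0.86098955]] [  30.56050735   -3.76710829  -45.00369255   37.00648347  -27.25365417
 -150.84213957] [0.6023464  0.67403031 1.36215988] [ -4.14701237   6.29354739 -30.47003689]
```

Request:
drive_tool([
  [60, -4, 3, 0, 0, 0.06, 0],
  [60, -3, 3, 0, 0, 0.06, 0],
  [60, 0, 0, 0, 0, 0, 0],
  [60, 0, 0, 0, 0, 0, 0],
])

```text
time_s: 5.83
tcp_pos: [0.4992, 0.0622, 0.2688]
ee_rot: [[-0.915, 0.005, 0.402], [-0.006, 1.0, -0.027], [-0.402, -0.027, -0.915]]
wrist_force: [-0.1, 0.3, -0.3]
gripper_width: 0.598
gripper_force: 0.0
```

Run:
```python
from h import *
s=sense(); print(s["time_s"],s["tcp_pos"],s["ee_rot"],s["joints"],s["wrist_force"],1e3*(np.array([.5026,.0653,.2406])-s["tcp_pos"]))
```

```text
5.8333 [0.49922499 0.06220398 0.26878777] [[-0.91546927  0.00537761  0.40235196]
 [-0.00603457  0.99961476 -0.0270907 ]
 [-0.40234264 -0.02722872 -0.91508415]] [  32.46929878   -1.92265786  -37.37383433   23.21161224  -37.30373517
 -138.89309832] [-0.06764719  0.34009577 -0.3169761 ] [  3.37501298   3.09601762 -28.18776957]
```

Request:
drive_tool([
  [60, 2, 2, -9, 0.011, 0, 0.008],
  [60, 1, 1, -9, 0.011, 0, 0.008],
  [60, 0, 0, -10, 0, 0, 0],
  [60, 0, 0, 0, 0, 0, 0],
])

```text
time_s: 6.17
tcp_pos: [0.4996, 0.0626, 0.2371]
ee_rot: [[-0.918, -0.009, 0.396], [-0.012, 1.0, -0.005], [-0.396, -0.009, -0.918]]
wrist_force: [-1.0, 0.4, -0.9]
gripper_width: 0.6
gripper_force: 0.0
```

Run:
```python
from h import *
s=sense(); print(s["time_s"],s["tcp_pos"],s["ee_rot"],s["joints"],s["wrist_force"],1e3*(np.array([.5026,.0653,.2406])-s["tcp_pos"]))
```

```text
6.1667 [0.49955098 0.06262928 0.2371136 ] [[-0.91823252 -0.00878905  0.39594419]
 [-0.01152431  0.99992333 -0.00452999]
 [-0.39587402 -0.00872257 -0.91826341]] [ 3.14161168e+01 -2.94026661e-02 -4.03731355e+01  2.35385147e+01
 -3.17668820e+01 -1.38975943e+02] [-0.95689814  0.39563253 -0.91932117] [3.04902435 2.67072089 3.48639962]
```

Request:
drive_tool([
  [45, 3, 2.7, 3.5, 0, 0, 0],
  [32, 0, 0, 0, 0, 0, 0],
  [30, 0, 0, 0, 0, 0, 0],
  [27, 0, 0, 0, 0, 0, 0],
  [25, 0, 0, 0, 0, 0, 0],
])

```text
time_s: 6.58
tcp_pos: [0.5047, 0.067, 0.2437]
ee_rot: [[-0.917, -0.009, 0.4], [-0.011, 1.0, -0.001], [-0.4, -0.005, -0.917]]
wrist_force: [0.3, -0.4, -0.0]
gripper_width: 0.313
gripper_force: 0.0
```

Request:
drive_tool([
  [24, 0, 0, 0, 0, 0, 0],
  [23, 0, 0, 0, 0, 0, 0],
])

```text
time_s: 6.75
tcp_pos: [0.5045, 0.0668, 0.2433]
ee_rot: [[-0.917, -0.009, 0.399], [-0.011, 1.0, -0.002], [-0.399, -0.006, -0.917]]
wrist_force: [-1.1, -1.1, 0.9]
gripper_width: 0.249
gripper_force: 0.4
```

Request:
drive_tool([
  [24, 0, -1.2, 0, 0, 0, 0],
  [22, 0, 0, 0, 0, 0, 0],
  [20, 0, 0, 0, 0, 0, 0],
])

```text
time_s: 7.0
tcp_pos: [0.5046, 0.0657, 0.2432]
ee_rot: [[-0.917, -0.009, 0.399], [-0.011, 1.0, -0.001], [-0.399, -0.005, -0.917]]
wrist_force: [-0.7, 0.3, 1.1]
gripper_width: 0.224
gripper_force: 30.0
```

Request:
drive_tool([
  [0, -1.7, 0, 2.5, 0, 0, 0],
  [0, -1.7, 0, 2.5, 0, 0, 0],
  [0, -1.7, 0, 2.4, 0, 0, 0],
  [0, -1.7, 0, 2.4, 0, 0, 0],
])

```text
time_s: 7.33
tcp_pos: [0.4972, 0.0655, 0.2528]
ee_rot: [[-0.917, -0.009, 0.398], [-0.011, 1.0, -0.002], [-0.398, -0.006, -0.917]]
wrist_force: [1.2, 0.9, -2.4]
gripper_width: 0.221
gripper_force: 30.0
```

Request:
drive_tool([
  [0, -2.3, 0, 4.1, 0, 0, 0],
  [0, -2.8, 0, 4.1, 0, 0, 0],
  [0, -2.8, 0, 4.1, 0, 0, 0],
  [0, -2.9, 0, 4.1, 0, 0, 0],
])

```text
time_s: 7.67
tcp_pos: [0.4862, 0.0654, 0.2694]
ee_rot: [[-0.917, -0.009, 0.398], [-0.011, 1.0, -0.002], [-0.398, -0.006, -0.918]]
wrist_force: [-1.1, 0.7, -3.3]
gripper_width: 0.221
gripper_force: 30.0
```

Request:
drive_tool([
  [0, -4, 0, 5.8, 0, 0, 0],
  [0, -4, 0, 5.8, 0, 0, 0],
  [0, -4, 0, 5.8, 0, 0, 0],
  [0, -6, 0, 8.2, 0, 0, 0],
  [0, -6, 0, 8.2, 0, 0, 0],
])

```text
time_s: 8.08
tcp_pos: [0.4628, 0.0658, 0.3045]
ee_rot: [[-0.916, -0.01, 0.4], [-0.011, 1.0, -0.001], [-0.4, -0.005, -0.916]]
wrist_force: [0.3, -0.5, -1.4]
gripper_width: 0.221
gripper_force: 30.0
```

Run:
```python
from h import *
s=sense(); print(s["time_s"],s["tcp_pos"],s["ee_rot"],s["joints"],s["wrist_force"])
```

```text
8.0833 [0.46283115 0.06579903 0.30454567] [[-9.16443751e-01 -9.53334306e-03  4.00049956e-01]
 [-1.07745938e-02  9.99941588e-01 -8.53700884e-04]
 [-4.00018449e-01 -5.09274463e-03 -9.16492937e-01]] [  35.8826051    -7.7851482   -36.07876056   19.78912434  -43.99728536
 -137.44553995] [ 0.29631209 -0.54199444 -1.42785242]
```

The pin is out: it moved 73 mm with forces below about 4 N. Next I'll go clear of the strobe head, set the pin upright, and yaw the tool so it clears the T-key.

Request:
drive_tool([
  [0, 0, -20, 2, 0, 0, 0],
  [0, 0, -35, 2, 0, 0, 0],
  [0, 0, -38, 2, 0, 0, 0],
  [0, 0, -38, 2, 0, 0, 0],
  [0, 0, -38, 2, 0, 0, 0],
])

```text
time_s: 8.5
tcp_pos: [0.4626, -0.1044, 0.3149]
ee_rot: [[-0.916, -0.012, 0.402], [-0.013, 1.0, -0.001], [-0.402, -0.006, -0.916]]
wrist_force: [1.5, 0.6, -1.5]
gripper_width: 0.22
gripper_force: 30.0
```

Request:
drive_tool([
  [0, 6, -15, 0, 0, 0.1, 0],
  [0, 6, -15, 0, 0, 0.1, 0],
  [0, 6, -15, 0, 0, 0.1, 0],
  [0, 6, -15, 0, 0, 0.1, 0],
  [0, 6, -5, 0, 0, 0.1, 0],
])

```text
time_s: 8.92
tcp_pos: [0.4938, -0.1702, 0.3151]
ee_rot: [[-0.996, -0.009, -0.091], [-0.009, 1.0, -0.002], [0.091, -0.001, -0.996]]
wrist_force: [0.4, 0.2, -1.2]
gripper_width: 0.221
gripper_force: 30.0
```

Request:
drive_tool([
  [0, 6, -5, 0, 0, 0.11, 0],
  [0, 6, -5, 0, 0, 0, -0.12],
  [0, 6, -5, 0, 0, 0, -0.12],
  [0, 6, -5, 0, 0, 0, -0.12],
  [0, 0, 0, 0, 0, 0, -0.12],
])

```text
time_s: 9.33
tcp_pos: [0.5187, -0.189, 0.3133]
ee_rot: [[-0.872, 0.457, -0.175], [0.448, 0.889, 0.091], [0.197, 0.001, -0.98]]
wrist_force: [0.0, -0.3, -0.5]
gripper_width: 0.215
gripper_force: 30.0
```

Request:
drive_tool([
  [0, 0, 0, 0, 0, 0, -0.12],
  [0, 0, 0, 0, 0, 0, -0.12],
  [0, 0, 0, 0, 0, 0, -0.12],
  [0, 0, 0, 0, 0, 0, -0.12],
  [0, 0, 0, 0, 0, 0, -0.12],
])

```text
time_s: 9.75
tcp_pos: [0.5176, -0.1884, 0.3142]
ee_rot: [[-0.467, 0.879, -0.092], [0.862, 0.476, 0.174], [0.197, 0.002, -0.98]]
wrist_force: [0.2, 0.4, -1.0]
gripper_width: 0.219
gripper_force: 30.0
```

Run:
```python
from h import *
np.set_printoptions(precision=4,suppress=True)
s=sense(); print(s["time_s"],s["tcp_pos"],s["ee_rot"],s["joints"],s["wrist_force"],s["gripper_width"])
c=wcap(); cv2.imwrite("pics/f.png",cv2.resize(c["frame"],(800,600))[:,:,::-1])
```

```text
9.75 [ 0.5176 -0.1884  0.3142] [[-0.4671  0.8794 -0.0919]
 [ 0.862   0.476   0.1742]
 [ 0.197   0.0021 -0.9804]] [  -8.2739   16.8168    5.8389   -9.183   -85.826  -142.0721] [ 0.2008  0.3516 -1.0365] 0.21899087979340168
```

View pics/f.png

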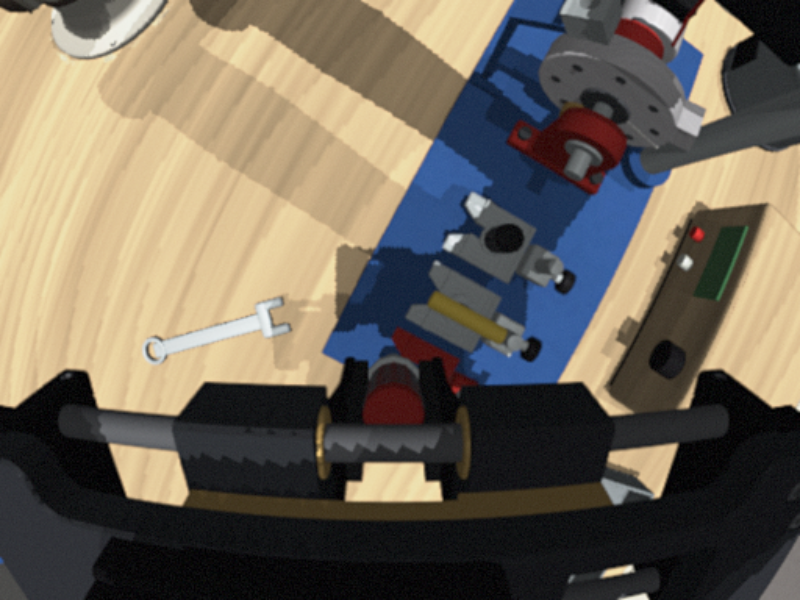

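The pin hangs between the fingers and the wrist view confirms the T-key and spare are undisturbed. Now I'll measure the pin's tilt and offset and the keeper in both fixed cameras.

Run:
```python
from h import *
np.set_printoptions(precision=4,suppress=True)
s=sense(); t=s["tcp_pos"]; print(t)
for n in("scene","side"):
    c=capture(n); f=c["frame"].astype(int)
    u,v=[int(x) for x in proj(c,t)]
    F=cv2.resize(c["frame"][max(v-45,0):v+85,max(u-65,0):u+65],None,fx=3,fy=3,interpolation=cv2.INTER_CUBIC)
    cv2.imwrite(f"pics/g_{n}.png",F[:,:,::-1]); print(n,"tcp px",proj(c,t),"tip",proj(c,t-[0,0,.075]))
    for d in masks_of("lock_pin",c)[:2]:
        P=cloud(c,d["region"]); print(d["p"],d["xy"],len(P),np.percentile(P,[3,50,97],axis=0) if len(P) else 0)
    P=cloud(c,(f[:,:,0]>f[:,:,1]+50)&(f[:,:,0]>f[:,:,2]+50))
    k=P[(P[:,1]<-.18)&(P[:,1]>-.25)&(P[:,0]>.5)&(P[:,0]<.62)&(P[:,2]>.09)&(P[:,2]<.118)]
    if len(k)>10: print("keeper",len(k),np.percentile(k,[1,5,50,95,99],axis=0),cv2.minAreaRect(k[:,:2].astype(np.float32)))
import os
a=cv2.imread("pics/g_scene.png");b=cv2.imread("pics/g_side.png"); h=min(a.shape[0],b.shape[0]); cv2.imwrite("pics/g.png",np.hstack([a[:h],b[:h]]))
```

```text
[ 0.5171 -0.1886  0.3146]
scene tcp px [np.float64(168.2942889834137), np.float64(176.24468654951428)] tip [np.float64(172.1376713741853), np.float64(193.2614999592988)]
keeper 119 [[ 0.523  -0.2367  0.1008]
 [ 0.5305 -0.2351  0.1023]
 [ 0.5645 -0.2235  0.1068]
 [ 0.6064 -0.1953  0.1133]
 [ 0.6079 -0.1942  0.115 ]] ((0.5651129484176636, -0.21545478701591492), (0.08659005165100098, 0.04287591949105263), 0.22861982882022858)
side tcp px [np.float64(281.77851545134206), np.float64(190.50581979067178)] tip [np.float64(281.2956527479726), np.float64(210.78722782534462)]
0.39 [281.9, 200.3] 69 [[ 0.5126 -0.2031  0.2439]
 [ 0.519  -0.1962  0.2749]
 [ 0.5277 -0.1852  0.3066]]
keeper 147 [[ 0.5266 -0.2421  0.0961]
 [ 0.5311 -0.2396  0.0991]
 [ 0.5703 -0.2273  0.1039]
 [ 0.5997 -0.212   0.1111]
 [ 0.6055 -0.2086  0.1138]] ((0.5657328367233276, -0.22595709562301636), (0.08305957913398743, 0.03532416746020317), 4.438375473022461)
```

View pics/g.png

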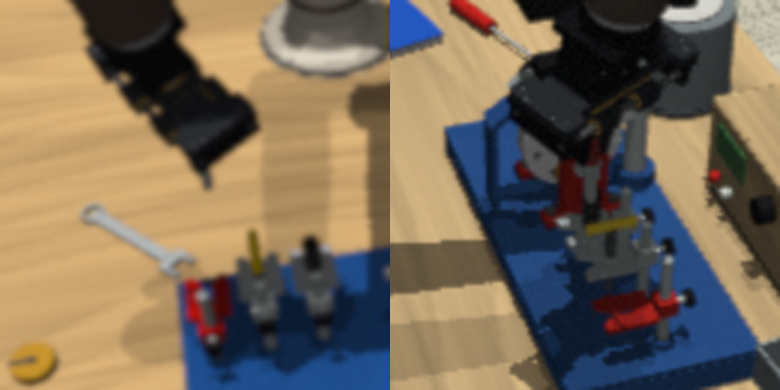

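Scene at left and side at right show the red keeper as a plate spanning x≈0.523 to 0.607, with a tall post behind it. I'll move to a spot where the wrist camera sees the keeper beside the pin.

Request:
drive_tool([
  [0, 4, -28, -8, 0, 0, 0],
  [0, 4, -28, -8, 0, 0, 0],
  [0, 4, -28, -8, 0, 0, 0],
  [0, 0, -28, -8, 0, 0, 0],
  [0, 0, 0, 0, 0, 0, 0],
])

```text
time_s: 10.42
tcp_pos: [0.5285, -0.3037, 0.278]
ee_rot: [[-0.469, 0.878, -0.099], [0.86, 0.48, 0.175], [0.201, -0.003, -0.98]]
wrist_force: [-0.7, 1.4, -1.5]
gripper_width: 0.222
gripper_force: 30.0
```

```bash
cat >> h.py <<'E'
R0=np.array([[-.917,-.009,.399],[-.011,1,-.001],[-.399,-.005,-.917]]); R0=np.linalg.svd(R0)[0]@np.linalg.svd(R0)[2]
psi=.012; A0=np.array([-.574*np.cos(psi),-.574*np.sin(psi),.819])
AT=R0.T@A0                                   # pin axis in tool frame
OT=R0.T@(np.array([.5037,.0653,.239])-.028*A0-np.array([.5046,.0657,.2432]))  # pin origin in tool frame
def pin(s): return s["tcp_pos"]+s["ee_rot"]@OT, s["ee_rot"]@AT
E
python3 - <<'E'
from h import *
np.set_printoptions(precision=4,suppress=True)
s=sense(); o,a=pin(s); print(s["tcp_pos"],"pin origin",o,"axis",a,s["joints"])
c=wcap(); F=c["frame"]; f=F.astype(int)
P,u,v=wcloud(c,(f[:,:,0]>f[:,:,1]+50)&(f[:,:,0]>f[:,:,2]+50))
k=(P[:,1]<-.17)&(P[:,1]>-.26)&(P[:,0]>.5)&(P[:,0]<.63)&(P[:,2]>.09)&(P[:,2]<.118)
K=P[k]; print(len(K),np.percentile(K,[1,5,25,50,75,95,99],axis=0))
np.save("K.npy",K)
# top-view occupancy grid 1mm: x rows, y cols
for x0 in np.arange(.520,.566,.004):
    q=K[(K[:,0]>=x0)&(K[:,0]<x0+.004)]
    if len(q): 
        ys=np.sort(q[:,1]); g=np.diff(ys); i=g.argmax(); print(round(x0+.002,3),len(q),"y",ys[0],ys[-1],"gap",ys[i],ys[i+1],"z",np.median(q[:,2]))
uv=wproj(c,[.558,-.214,.105]); print(uv,wproj(c,o))
x,y=int(uv[0]),int(uv[1]); cv2.imwrite("pics/h.png",cv2.resize(F[max(y-60,0):y+60,max(x-80,0):x+80],None,fx=5,fy=5,interpolation=cv2.INTER_CUBIC)[:,:,::-1])
E
```

```text
[ 0.5285 -0.3037  0.278 ] pin origin [ 0.5267 -0.301   0.2471] axis [-0.0018 -0.0025  1.0001] [ -18.5565   24.4935   11.611    -7.7394  -85.8289 -131.6514]
1405 [[ 0.5243 -0.2375  0.1027]
 [ 0.5273 -0.2355  0.1033]
 [ 0.5381 -0.2272  0.1041]
 [ 0.5504 -0.2111  0.1047]
 [ 0.5655 -0.1999  0.1056]
 [ 0.5873 -0.1924  0.1111]
 [ 0.6005 -0.1908  0.1123]]
0.522 9 y -0.2358550165625661 -0.1934594379679343 gap -0.23058177493689075 -0.20008112233048703 z 0.10414079724291436
0.526 75 y -0.23790918376535197 -0.19047273406681475 gap -0.2263700182744203 -0.20325650741363022 z 0.10442139669749734
0.53 91 y -0.23765926024602055 -0.19054453019689388 gap -0.2242068900083391 -0.20577701384546793 z 0.1044212279510831
0.534 107 y -0.23808828424729292 -0.19097061700606704 gap -0.22052314246426172 -0.2073738843870526 z 0.10452261514263461
0.538 132 y -0.23807142548029336 -0.1908484949662152 gap -0.21912725842264252 -0.20874730195964922 z 0.10828869792476761
0.542 105 y -0.23822851499085357 -0.1908591955387304 gap -0.219936484878037 -0.20888801696730203 z 0.10797472141250986
0.546 118 y -0.2380167532239756 -0.1903505533485007 gap -0.21931083271635793 -0.20861862691428454 z 0.10455286226892951
0.55 111 y -0.23633366472757683 -0.1906913948518799 gap -0.2189900206139489 -0.20872565523871428 z 0.10452743969968464
0.554 97 y -0.23614062000819863 -0.1905905415097704 gap -0.2194552066919736 -0.20848054632256338 z 0.10436832315740768
0.558 90 y -0.2364176287188639 -0.19051861946016446 gap -0.22002588923534178 -0.20874783875655895 z 0.10448496422559014
0.562 89 y -0.2366740113925152 -0.1897176105509216 gap -0.21085744127809786 -0.20693623678185147 z 0.10442910408274686
0.566 82 y -0.23636140518112694 -0.19039910674344035 gap -0.20637738867527783 -0.2043729369253913 z 0.1043647756451887
[np.float64(312.8878093606231), np.float64(153.83132432110358)] [np.float64(250.57857197031325), np.float64(240.77650299054363)]
```

View pics/h.png

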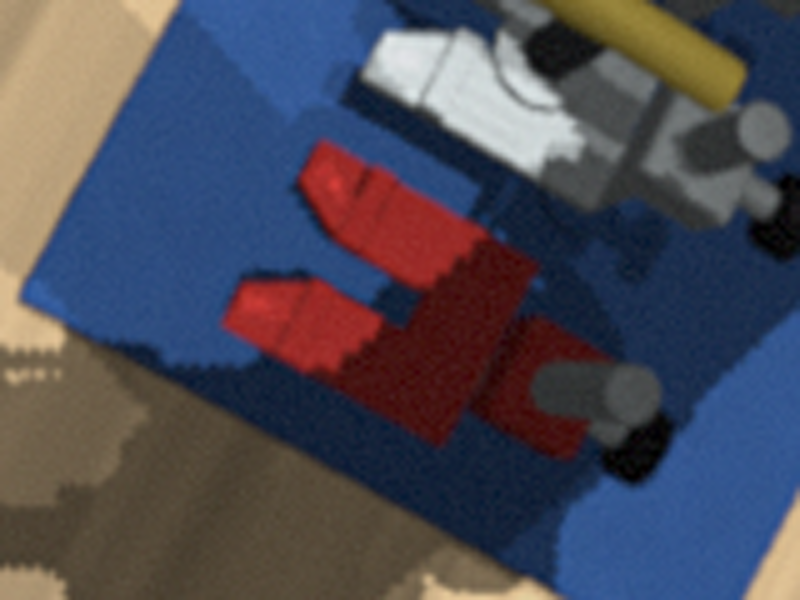

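The view shows the red notch open to -x at centre (360,260), with the lip near its front and the post at (600,390). Measured: notch centre y = -0.214, plate top 0.1044, seat x ≈ 0.5565. I'll feel the plate by touching it with the pin tip beside the notch.

Request:
drive_tool([
  [0, 7, 18, -10, 0, 0, 0],
  [0, 7, 18, -10, 0, 0, 0],
  [0, 7, 18, -10, 0, 0, 0],
  [0, 7, 18, -10, 0, 0, 0],
  [0, 0, 0, -15, 0, 0, 0],
])

```text
time_s: 10.88
tcp_pos: [0.5589, -0.2247, 0.2275]
ee_rot: [[-0.477, 0.874, -0.092], [0.857, 0.486, 0.174], [0.196, 0.004, -0.981]]
wrist_force: [-0.3, -0.9, -1.1]
gripper_width: 0.22
gripper_force: 30.0
```

Request:
drive_tool([
  [0, 0, 0, -15, 0, 0, 0],
  [0, 0, 0, -8, 0, 0, 0],
  [0, 0, 0, 0, 0, 0, 0],
])

```text
time_s: 11.13
tcp_pos: [0.5562, -0.227, 0.2016]
ee_rot: [[-0.472, 0.876, -0.099], [0.858, 0.483, 0.175], [0.201, -0.002, -0.98]]
wrist_force: [-0.3, -0.6, -1.8]
gripper_width: 0.224
gripper_force: 30.0
```

Run:
```python
from h import *
np.set_printoptions(precision=4,suppress=True)
s=sense(); o,a=pin(s); print(s["tcp_pos"],"pin origin",o,"tip z",o[2]-.044,"axis",a,s["wrist_force"])
```

```text
[ 0.5562 -0.227   0.2016] pin origin [ 0.5544 -0.2243  0.1706] tip z 0.12663313263650872 axis [-0.0027 -0.0034  1.0001] [-0.2533 -0.5615 -1.7604]
```

Request:
drive_tool([
  [0, 0, -4, -7, 0, 0, 0],
  [0, 0, 0, -7, 0, 0, 0],
  [0, 0, 0, 0, 0, 0, 0],
])

```text
time_s: 11.38
tcp_pos: [0.5565, -0.2323, 0.1882]
ee_rot: [[-0.471, 0.877, -0.096], [0.859, 0.48, 0.175], [0.2, -0.0, -0.98]]
wrist_force: [-1.3, -0.5, -1.6]
gripper_width: 0.226
gripper_force: 30.0
```

Request:
drive_tool([
  [0, 0, 0, -1.5, 0, 0, 0],
  [0, 0, 0, -1.5, 0, 0, 0],
  [0, 0, 0, -1, 0, 0, 0],
])

```text
time_s: 11.63
tcp_pos: [0.5571, -0.2325, 0.1854]
ee_rot: [[-0.471, 0.877, -0.094], [0.859, 0.481, 0.174], [0.198, 0.001, -0.98]]
wrist_force: [-0.1, 0.6, -1.6]
gripper_width: 0.222
gripper_force: 30.0
```

Request:
drive_tool([
  [0, 0, 0, -1, 0, 0, 0],
  [0, 0, 0, 0, 0, 0, 0],
])

```text
time_s: 11.8
tcp_pos: [0.5569, -0.2323, 0.1842]
ee_rot: [[-0.471, 0.877, -0.095], [0.859, 0.481, 0.174], [0.198, 0.001, -0.98]]
wrist_force: [0.2, -0.2, -0.9]
gripper_width: 0.224
gripper_force: 30.0
```

Request:
drive_tool([
  [0, 0, 0.8, -1, 0, 0, 0],
  [0, 0, 0, -1, 0, 0, 0],
])

```text
time_s: 11.97
tcp_pos: [0.557, -0.2314, 0.1823]
ee_rot: [[-0.472, 0.877, -0.094], [0.859, 0.481, 0.174], [0.198, 0.001, -0.98]]
wrist_force: [-0.6, 0.8, -0.9]
gripper_width: 0.219
gripper_force: 30.0
```

Request:
drive_tool([
  [0, 0, 0, -1, 0, 0, 0],
  [0, 0, 0, 0, 0, 0, 0],
])

```text
time_s: 12.13
tcp_pos: [0.5569, -0.2314, 0.181]
ee_rot: [[-0.471, 0.877, -0.095], [0.859, 0.481, 0.174], [0.199, 0.0, -0.98]]
wrist_force: [-0.1, -0.1, -1.7]
gripper_width: 0.224
gripper_force: 30.0
```

Request:
drive_tool([
  [0, 0, 0, -1, 0, 0, 0],
  [0, 0, 0, 0, 0, 0, 0],
])

```text
time_s: 12.3
tcp_pos: [0.5569, -0.2315, 0.18]
ee_rot: [[-0.471, 0.877, -0.095], [0.859, 0.481, 0.174], [0.199, 0.001, -0.98]]
wrist_force: [-0.2, 0.2, -1.3]
gripper_width: 0.222
gripper_force: 30.0
```

Request:
drive_tool([
  [0, 0, 0, -0.7, 0, 0, 0],
  [0, 0, 0, 0, 0, 0, 0],
])

```text
time_s: 12.47
tcp_pos: [0.557, -0.2315, 0.1795]
ee_rot: [[-0.472, 0.877, -0.095], [0.859, 0.481, 0.174], [0.198, 0.001, -0.98]]
wrist_force: [0.9, -0.1, -0.3]
gripper_width: 0.223
gripper_force: 30.0
```

Request:
drive_tool([
  [0, 0, 0, -0.7, 0, 0, 0],
  [0, 0, 0, 0, 0, 0, 0],
])

```text
time_s: 12.63
tcp_pos: [0.5571, -0.2316, 0.1794]
ee_rot: [[-0.472, 0.877, -0.094], [0.859, 0.481, 0.174], [0.198, 0.001, -0.98]]
wrist_force: [-0.0, 0.3, 1.1]
gripper_width: 0.218
gripper_force: 30.0
```

Request:
drive_tool([
  [0, 0, 0, -0.5, 0, 0, 0],
  [0, 0, 0, 0, 0, 0, 0],
])

```text
time_s: 12.8
tcp_pos: [0.5571, -0.2317, 0.1792]
ee_rot: [[-0.472, 0.877, -0.094], [0.859, 0.481, 0.174], [0.198, 0.001, -0.98]]
wrist_force: [-1.2, 0.9, 4.1]
gripper_width: 0.222
gripper_force: 30.0
```

Contact at TCP z = 0.1794 agrees with the vision estimate. So the seat height is TCP 0.1354 and the insertion height about 0.142. I'll lift, back out in front of the notch and go down.

Request:
drive_tool([
  [0, 0, 0, 8, 0, 0, 0],
  [0, 0, 0, 5, 0, 0, 0],
  [0, -28, 7, 0, 0, 0, 0],
  [0, -29, 8, 0, 0, 0, 0],
  [0, 0, 0, 0, 0, 0, 0],
])

```text
time_s: 13.22
tcp_pos: [0.4948, -0.2149, 0.1912]
ee_rot: [[-0.47, 0.877, -0.1], [0.859, 0.48, 0.177], [0.203, -0.002, -0.979]]
wrist_force: [0.2, 0.2, -2.1]
gripper_width: 0.222
gripper_force: 30.0
```

Request:
drive_tool([
  [0, 0, 0, -16, 0, 0, 0],
  [0, 0, 0, -16, 0, 0, 0],
  [0, 0, 0, -15, 0, 0, 0],
  [0, 0, 0, 0, 0, 0, 0],
  [0, 0, 0, 0, 0, 0, 0],
])

```text
time_s: 13.63
tcp_pos: [0.4998, -0.2166, 0.144]
ee_rot: [[-0.471, 0.877, -0.096], [0.859, 0.481, 0.174], [0.199, -0.001, -0.98]]
wrist_force: [0.7, -0.6, -0.3]
gripper_width: 0.22
gripper_force: 30.0
```

Run:
```python
from h import *
np.set_printoptions(precision=4,suppress=True)
s=sense(); o,a=pin(s); print(s["time_s"],s["tcp_pos"],"pin origin",o,"axis",a,s["wrist_force"],s["joints"],"to seat mm",1e3*(np.array([.5565,-.214,.1044+.0065])-o))
```

```text
13.6333 [ 0.4998 -0.2166  0.144 ] pin origin [ 0.4981 -0.2139  0.1131] axis [-0.0047 -0.0022  1.0001] [ 0.7291 -0.5659 -0.3281] [ -11.3644   23.9856   -8.8108   -9.6539  -65.0043 -135.2034] to seat mm [58.4173 -0.0693 -2.1968]
```

Request:
drive_tool([
  [0, 8, 0, -2.2, 0, 0, 0],
  [0, 8, 0, 0, 0, 0, 0],
  [0, 8, 0, 0, 0, 0, 0],
  [0, 0, 0, 0, 0, 0, 0],
  [0, 0, 0, 0, 0, 0, 0],
])

```text
time_s: 14.05
tcp_pos: [0.5248, -0.2165, 0.1423]
ee_rot: [[-0.472, 0.877, -0.094], [0.859, 0.481, 0.174], [0.198, 0.001, -0.98]]
wrist_force: [-0.5, 0.3, -0.9]
gripper_width: 0.222
gripper_force: 30.0
```

Request:
drive_tool([
  [0, 3, -0.2, -0.3, 0, 0, 0],
  [0, 3, 0, 0, 0, 0, 0],
  [0, 3, 0, 0, 0, 0, 0],
  [0, 3, 0, 0, 0, 0, 0],
  [0, 0, 0, 0, 0, 0, 0],
])

```text
time_s: 14.47
tcp_pos: [0.5356, -0.216, 0.1414]
ee_rot: [[-0.471, 0.877, -0.097], [0.859, 0.481, 0.176], [0.201, -0.0, -0.98]]
wrist_force: [-1.2, 2.2, -1.8]
gripper_width: 0.219
gripper_force: 30.0
```

Request:
drive_tool([
  [0, 3, 0, 0, 0, 0, 0],
  [0, 3, 0, 0, 0, 0, 0],
  [0, 3, 0, 0, 0, 0, 0],
  [0, 0, 0, 0, 0, 0, 0],
])

```text
time_s: 14.8
tcp_pos: [0.5454, -0.216, 0.1414]
ee_rot: [[-0.472, 0.877, -0.095], [0.859, 0.481, 0.175], [0.199, 0.001, -0.98]]
wrist_force: [-2.1, 4.1, -1.7]
gripper_width: 0.221
gripper_force: 30.0
```

Request:
drive_tool([
  [0, 2, 0.6, 0.3, 0, 0, 0],
  [0, 3, 0.2, 0, 0, 0, 0],
  [0, 3, 0, 0, 0, 0, 0],
  [0, 0, 0, 0, 0, 0, 0],
])

```text
time_s: 15.13
tcp_pos: [0.5539, -0.2158, 0.1421]
ee_rot: [[-0.472, 0.877, -0.094], [0.859, 0.481, 0.174], [0.198, 0.002, -0.98]]
wrist_force: [-0.9, 3.7, -1.2]
gripper_width: 0.222
gripper_force: 30.0
```

Request:
drive_tool([
  [0, 2, 0, 0, 0, 0, 0],
  [0, 1.5, 0, 0, 0, 0, 0],
  [0, 0, 0, 0, 0, 0, 0],
])

```text
time_s: 15.38
tcp_pos: [0.5567, -0.2158, 0.1421]
ee_rot: [[-0.472, 0.877, -0.095], [0.859, 0.481, 0.174], [0.198, 0.001, -0.98]]
wrist_force: [-1.9, 3.6, -1.7]
gripper_width: 0.216
gripper_force: 30.0
```

Request:
drive_tool([
  [0, 1, 0.6, 0, 0, 0, 0],
  [0, 0, 0, 0, 0, 0, 0],
])

```text
time_s: 15.55
tcp_pos: [0.5569, -0.2156, 0.1421]
ee_rot: [[-0.471, 0.877, -0.096], [0.859, 0.481, 0.174], [0.199, -0.001, -0.98]]
wrist_force: [-3.6, 2.2, -1.0]
gripper_width: 0.221
gripper_force: 30.0
```

Request:
drive_tool([
  [0, 1, 0, 0, 0, 0, 0],
  [0, 0, 0, 0, 0, 0, 0],
])

```text
time_s: 15.72
tcp_pos: [0.5571, -0.2157, 0.1421]
ee_rot: [[-0.471, 0.877, -0.098], [0.859, 0.481, 0.174], [0.2, -0.002, -0.98]]
wrist_force: [-5.6, 1.2, -0.1]
gripper_width: 0.221
gripper_force: 30.0
```

The neck has reached the end wall (x force −5.6 N). I'll back off about 1 mm and lower it.

Request:
drive_tool([
  [0, -2.3, 0.2, 0, 0, 0, 0],
  [0, 0, 0, -2, 0, 0, 0],
  [0, 0, 0, -2, 0, 0, 0],
  [0, 0, 0, 0, 0, 0, 0],
])

```text
time_s: 16.05
tcp_pos: [0.5566, -0.2155, 0.1382]
ee_rot: [[-0.472, 0.877, -0.093], [0.859, 0.481, 0.173], [0.197, 0.002, -0.98]]
wrist_force: [-1.8, 0.5, -0.6]
gripper_width: 0.222
gripper_force: 30.0
```

Request:
drive_tool([
  [0, 0, 0, -1, 0, 0, 0],
  [0, 0, 0, -0.5, 0, 0, 0],
  [0, 0, 0, 0, 0, 0, 0],
])

```text
time_s: 16.3
tcp_pos: [0.5567, -0.2155, 0.1366]
ee_rot: [[-0.472, 0.877, -0.094], [0.859, 0.481, 0.174], [0.197, 0.001, -0.98]]
wrist_force: [-0.9, 2.0, -1.1]
gripper_width: 0.222
gripper_force: 30.0
```

Request:
drive_tool([
  [0, -0.4, 0, -0.7, 0, 0, 0],
  [0, 0, 0, 0, 0, 0, 0],
])

```text
time_s: 16.47
tcp_pos: [0.5565, -0.2154, 0.136]
ee_rot: [[-0.472, 0.877, -0.093], [0.859, 0.481, 0.174], [0.197, 0.002, -0.98]]
wrist_force: [1.0, 0.3, -0.9]
gripper_width: 0.217
gripper_force: 30.0
```

Request:
drive_tool([
  [0, 0, 0, -0.7, 0, 0, 0],
  [0, 0, 0, 0, 0, 0, 0],
])

```text
time_s: 16.63
tcp_pos: [0.5565, -0.2154, 0.1358]
ee_rot: [[-0.472, 0.877, -0.093], [0.859, 0.481, 0.173], [0.197, 0.002, -0.98]]
wrist_force: [-0.1, -0.6, 2.7]
gripper_width: 0.224
gripper_force: 30.0
```

Request:
drive_tool([
  [0, 0, 0, -0.5, 0, 0, 0],
  [0, 0, 0, 0, 0, 0, 0],
])

```text
time_s: 16.8
tcp_pos: [0.5565, -0.2155, 0.1357]
ee_rot: [[-0.472, 0.877, -0.093], [0.859, 0.481, 0.173], [0.197, 0.002, -0.98]]
wrist_force: [0.3, -0.4, 4.8]
gripper_width: 0.216
gripper_force: 30.0
```

Seated with 5 N upward force. Now I'll open a little, then lift off.

Request:
drive_tool([
  [26, 0, 0, 0.3, 0, 0, 0],
  [30, 0, 0, 0, 0, 0, 0],
  [33, 0, 0, 0, 0, 0, 0],
  [33, 0, 0, 0, 0, 0, 0],
])

```text
time_s: 17.13
tcp_pos: [0.5554, -0.2149, 0.1344]
ee_rot: [[-0.471, 0.877, -0.096], [0.859, 0.481, 0.175], [0.199, 0.0, -0.98]]
wrist_force: [-0.6, 0.4, 1.0]
gripper_width: 0.319
gripper_force: 0.0
```

Request:
drive_tool([
  [33, 0, 0, 5, 0, 0, 0],
  [33, 0, 0, 10, 0, 0, 0],
  [33, 0, 0, 15, 0, 0, 0],
  [33, 0, 0, 15, 0, 0, 0],
  [33, 0, 0, 15, 0, 0, 0],
])

```text
time_s: 17.55
tcp_pos: [0.5559, -0.2152, 0.1966]
ee_rot: [[-0.472, 0.877, -0.094], [0.859, 0.481, 0.174], [0.198, 0.001, -0.98]]
wrist_force: [0.7, -0.1, -0.1]
gripper_width: 0.327
gripper_force: 0.0
```

Request:
drive_tool([
  [33, 0, 0, 20, 0, 0, 0],
  [33, 0, 0, 20, 0, 0, 0],
  [33, -10, -30, 20, 0, 0, 0],
  [33, -10, -30, 10, 0, 0, 0],
  [33, 0, 0, 0, 0, 0, 0],
])

```text
time_s: 17.97
tcp_pos: [0.5354, -0.2795, 0.2693]
ee_rot: [[-0.47, 0.878, -0.089], [0.862, 0.478, 0.17], [0.192, 0.003, -0.981]]
wrist_force: [-0.1, 0.4, -1.1]
gripper_width: 0.327
gripper_force: 0.0
```

Run:
```python
from h import *
np.set_printoptions(precision=4,suppress=True)
s=sense(); print(s["time_s"],s["tcp_pos"],s["wrist_force"])
w=wcap(); P=cv2.resize(w["frame"][20:290,150:510],(800,600)); cv2.imwrite("pics/i.png",P[:,:,::-1])
for d in masks_of("lock_pin",w)[:1]:
    Q,u,v=wcloud(w,d["region"]); print("wrist",d["p"],d["xy"],np.percentile(Q,[5,50,95],axis=0))
c=capture("side")
for l in("lock_pin","t_key","spare_pin"):
  for d in masks_of(l,c)[:1]:
    Q=cloud(c,d["region"]); print(l,d["p"],d["xy"],np.percentile(Q,[5,50,95],axis=0))
```

```text
17.9667 [ 0.5354 -0.2795  0.2693] [-0.0545  0.4249 -1.0633]
wrist 0.7 [299.8, 167.7] [[ 0.547  -0.2241  0.1068]
 [ 0.5539 -0.2159  0.1527]
 [ 0.5643 -0.2068  0.1543]]
lock_pin 0.43 [295.1, 242.6] [[ 0.5485 -0.2282  0.1036]
 [ 0.5555 -0.2231  0.128 ]
 [ 0.5658 -0.215   0.1531]]
spare_pin 0.58 [276.5, 224.7] [[ 0.4787 -0.2557  0.0194]
 [ 0.5513 -0.0135  0.0452]
 [ 0.6762  0.1812  0.35  ]]
```

View pics/i.png

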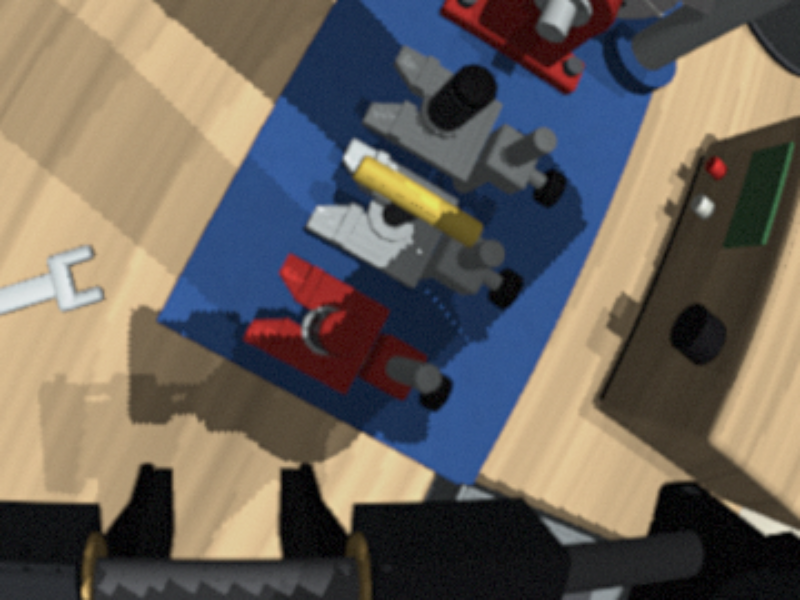

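The pin stands in the red keeper: its collar is visible at (320,330) and its top is at z = 0.154, which is plate height plus 49 mm. The T-key and spare are undisturbed. The rotor was freed about 10 s ago, so it has had time to settle.

```bash
python3 -c "
from station import *
print(finish_job())"
```

```text
the job is handed in; nothing more can be done
None
```

The job is handed in: the lock pin came out of its bore without forcing and hangs upright by its collar in the red keeper, released, with the T-key, the spare pin and the things on the bench left alone. I did not measure the rotor's final angle; it had been free for about 10 s, against the 3 s it needs to settle.

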